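# Clamp the spice jar in the ratchet jar vise

### The arm

A 6-joint arm with a two-finger parallel gripper is mounted at the origin on a cart in front of the work surface, level with it; the furniture and walls round the work are solid. World frame = base frame: x ahead of the robot, y to its left, z up, the work surface at z = 0. Lengths are in m, angles in rad, forces in N, time in s.
With the tool pointing down it reaches from about 0.225 to 0.875 m from the base axis. Payload 3.4 kg.
Tool frame: the origin (TCP) lies at the very end of the fingers, on their centre line; the grasp point (between the pads) lies 19 mm behind it (manip.pinch_z is the distance from the TCP to the grasp point, in m); z points along the fingers, y is the line along which they close (so a half turn about z gives the same grasp; the last joint's range is limited). The gripper opens to 85 mm and grips with 20 to 120 N. Pads are 22 mm wide; open, the fingers measure 114 mm over their backs; the gripper's body (76 mm by 85 mm) begins 54 mm behind the grasp point. The pads swing forward as they close: fully open they stand 13 mm farther back than shut.
Start: joints at [1.162, 0.276, 1.505, -0, 1.361, -0.121], TCP at [0.163, 0.551, 0.231] pointing down, gripper open.
Joint ranges: [-2.89, 2.89], [-0.75, 2.08], [0.22, 2.7], [-1.18, 4.32], [0.11, 2.71], [-2.7, 2.7]. Speed limits (rad/s): [2.57, 2.57, 3.14, 3.14, 3.14, 3.14].

### API

Orientations are given as a unit quaternion [w, x, y, z].
In Python, from rig import manip gives the robot as it stands. The module is installed in compiled form; this text tells all that it offers.
- The arm moves only by the shell command python3 -m jog 'ROWS' [FORCE]. ROWS is JSON, a list of rows, each an object of numbers: "dx", "dy", "dz": the shift along the tool's x, y, z each as a share of 25 cm, from -1 to 1; "ax", "ay", "az": the turn, a rotation vector about the tool's x, y, z each as a share of 90 degrees, from -1 to 1; "grip": the opening, from -1 (shut) to 1 (fully open), so that 0 is half open. A call has 1 to 5 rows; each row is the pose to reach, as a shift and turn from the pose commanded when the call began, along the tool's axes at that moment; what a row does not reach only later rows make up. A row lasts 1/12 s, in which the tool goes at most 41.7 mm and 7.16 degrees, less where a joint would pass 70% of its speed; a pose out of reach is approached as far as the arm can. A call with a number of a shift or a turn outside -1 to 1 is refused whole. A call with a gripper value outside its range is refused whole. The fingers move at their own pace and stop on an object; FORCE is the grip in N (left out, the last holds). Time passes only in rows, so rows that repeat a pose let the fingers close. It gives the time, the measured TCP pose, the force, the opening and the grip force at its end, in the units of the state.
- manip.get_state(): the state, without advancing time (a new reading comes with each control period).
- manip.get_image(name): name is "scene" or "side" or "wrist"; returns a dict with "img" (480x640x3 uint8, red, green, blue), "mtx" (3x3 intrinsics, pixels), "k1" (the pictures are not rectified: a ray, as slopes to the right and down, at radius r is drawn at 1 + k1 r^2 times it, then the intrinsics apply), "world_to_cam" (4x4, takes a point from world to camera coordinates); the wrist camera has in their place "T_tool_cam" (4x4, takes a point from camera to tool coordinates, whose origin is the TCP and whose axes are the flange's). Camera axes: x right, y down, z forward; pixel columns grow to the right and rows downward; lengths in m; the calibration is good to about 2 mm. A picture is of the moment at which its call begins: read the wrist's pose just before it. There is no depth.
- manip.sign_off(): hands the job in; it is judged then, once.
The state is a dict: "clock": time; "qpos": joint angles; "qd": joint speeds; "effort": joint torques, N m; "position": TCP position; "ee_rot": TCP orientation; "contact_force": force on the tool from outside, world axes, zero at the start; "moment": the same for the moment, N m; "width": finger opening in m; "gripper_force": force on a finger pad.
Only numpy, scipy, OpenCV 4.12 (cv2) and the standard library are available. Lean on these libraries where they do the work, as an engineer would, in place of code of your own. Each camera call takes 0.05 s, during which the arm holds its last target. There are 200 camera calls.

### The job

Stand the glass spice jar upright on the wooden base of the jar vise, between the V-shaped jaw and the sliding pad, and let go of it. Then turn the wing knob clockwise, click by click, and stop at the first ratchet tooth at which the pad bears firmly on the jar (about 12 N, at least 7 and no more than 18), so that the pawl holds it clamped when you let go. The glass cracks above 24 N; leave the salt shaker, the kitchen timer and the tumbler where they are.

Things in the scene. Friction and masses are not known exactly. Their poses are not given: they have to be found in the camera images.
- vise: Jar vise fixed on the worktop: wooden base plate 104 (x) x 240 (y) x 10 mm. Origin on its underside, on the jar slot's centre line, 72 mm from the edge on the jaw side (+y) and 168 mm from the edge on the knob side (-y). y runs from the knob to the V-shaped jaw (clamping direction), z up. Knob axis at x 0, y -115 mm; turning the knob drives the carriage and pad towards +y.
- stop_jaw: Fixed V-shaped jaw (120 degrees between its faces, 44 mm high, 54 mm wide, opening to the vise's -y), bolted to the base; set anew each time within 6 mm along the vise's y. Origin at the height of the base's top, on the axis where a jar pushed fully home in the V stands; axes as the vise's.
- carriage: Steel plate that carries the sprung rubber pad (44 mm wide, 50 mm high over the worktop) before it, towards the V. It moves along the vise's +y, 16 mm per radian of knob. Its frame is the vise's at the start. The pad's face is then at y = -25 to -11 mm: it is screwed out differently each time and not reported, so the clicks needed (3 to 7) must be felt. Spring: 1.2 N per mm, 18 mm travel.
- knob: Steel ratchet wheel (58 mm wide, 8 mm thick) with a wing knob on a vertical axis; clockwise from above tightens, 2.7 rad at most. Origin on the axis at the wheel's underside, 42 mm above the worktop; x along the wing; at the start its axes are parallel to the vise's. Moment to turn it: 0.016 N m per newton of pad force, give or take 0.03 N m of friction and pawl drag.
- knob_grip (a point): Grip point of the wing knob, on its axis, 78 mm above the worktop. The wing is a bar 46 mm long (along the knob's x), 12 mm thick (y), from 57 to 92 mm above the worktop; pinch it across its thickness.
- pawl: Sprung steel pawl beside the wheel on the near (-x) side, 30 mm long. Origin on its pivot. It catches one of the wheel's 18 saw teeth at every 20 degrees (0.349 rad) of knob turn, counted from the start; 3 to 5 degrees past a tooth it has surely dropped. Each tooth adds 6.7 N once pad, jar and V touch. Let go between teeth, the loaded wheel springs back to the last tooth passed.
- jar: Glass spice jar with screw lid, standing on the worktop: body 40 mm in diameter, lid 42 mm in diameter from 81 to 102 mm above its foot, 102 mm high, about 0.11 kg. Origin at the centre of its underside, z up. Grip it by the lid.
- salt_shaker: Bystander: salt shaker, 44 mm wide, 90 mm high. Origin under its centre.
- kitchen_timer: Bystander: round wind-up kitchen timer, 62 mm wide, 52 mm high. Origin under its centre.
- tumbler: Bystander: steel tumbler, 68 mm wide, 104 mm high. Origin under its centre.
Not all that is in view belongs to the job. Leave any green or purple look-alike of the jar alone.

How it is judged:
On the way, in this order (a step that is already met when the one before it is completed fails the run):
1. the jar stands upright on the vise's base between V jaw and pad, let go, not yet clamped (z of jar in the frame of vise between 0.007 and 0.014 m and x of jar in the frame of vise between -0.02 and 0.02 m and y of jar in the frame of stop_jaw between -0.03 and 0.005 m and angle between jar's own z axis and vertical below 0.1 rad and contact force between the fingers and jar below 0.1 N and contact force between carriage and jar below 4 N), for 0.2 s.
2. the pad bears firmly on the jar (contact force between carriage and jar above 6.5 N), for 0.2 s.
At the end, for the whole second after the job is handed in: The jar stands upright (within 0.12 rad) on the vise's base, home in the V jaw (axis within 5 mm of the seat), and the pad on the carriage presses it with 6.5 to 18 N, held by the pawl with the knob let go and at rest (contact force between carriage and jar between 6.5 and 18 N and contact force between stop_jaw and jar above 2 N and z of jar in the frame of vise between 0.007 and 0.016 m and angle between jar's own z axis and vertical below 0.12 rad and horizontal distance between jar and stop_jaw below 0.005 m and angular speed of knob below 0.05 rad/s and linear speed of jar below 0.02 m/s); the robot touches nothing.
It fails at once if the pad pressed the glass jar with more than 24 N (contact force between carriage and jar above 24 N).
It fails at once if the jar was tipped over (angle between jar's own z axis and vertical above 0.5 rad).
It fails at once if the salt shaker was disturbed (distance of salt_shaker from where it was at the start of the episode above 0.03 m).
It fails at once if the kitchen timer was disturbed (distance of kitchen_timer from where it was at the start of the episode above 0.03 m).
It fails at once if the tumbler was disturbed (distance of tumbler from where it was at the start of the episode above 0.03 m).
It also fails if it takes over 58 s, if anything falls off the work surface, if the arm or the gripper's body presses on something with over 40 N, if the wrist force passes 120 N, or if a joint passes its speed limit or range.

## Working session

There is one attempt and no reset: what is moved stays moved. The work goes in short steps, Python scripts to look and compute and a shell command to move; the robot and the scene stay as the last step left them, time stands still between calls to the robot, and variables do not carry over. Pictures are saved under pics/ and viewed, at most 10 in all, crops included, and the job is handed in when it is done.

```bash
mkdir -p pics; cat > h.py <<'E'
import numpy as np, cv2
from rig import manip
from scipy.spatial.transform import Rotation as R
def Rt(s):
    q=s["ee_rot"]; return R.from_quat([q[1],q[2],q[3],q[0]]).as_matrix()
def shot(name,fn=None):
    s=manip.get_state(); d=manip.get_image(name)
    if name=="wrist":
        T=np.eye(4);T[:3,:3]=Rt(s);T[:3,3]=s["position"]; d["c2w"]=T@np.array(d["T_tool_cam"])
    else: d["c2w"]=np.linalg.inv(np.array(d["world_to_cam"]))
    if fn: cv2.imwrite(fn,d["img"][:,:,::-1])
    return d
def ray(d,uv):
    K=np.array(d["mtx"],float);k=d["k1"]
    p=cv2.undistortPoints(np.array([[uv]],float),K,np.array([k,0,0,0,0.]))[0,0]
    v=d["c2w"][:3,:3]@np.array([p[0],p[1],1]); return d["c2w"][:3,3],v
def onz(d,uv,z):
    o,v=ray(d,uv); return o+v*(z-o[2])/v[2]
def proj(d,P):
    M=np.linalg.inv(d["c2w"]);r=cv2.projectPoints(np.array([P],float),cv2.Rodrigues(M[:3,:3])[0],M[:3,3],np.array(d["mtx"],float),np.array([d["k1"],0,0,0,0.]))[0]
    return r[0,0]
E
python3 - <<'E'
from h import *
a=shot("scene","pics/a.png");b=shot("side","pics/b.png");print(manip.get_state())
for d in(a,b):print(d["c2w"].round(3).tolist(),d["k1"],np.array(d["mtx"]).round(0).tolist())
print(manip.pinch_z)
E
```

```text
{'clock': 0.1, 'qpos': array([ 1.16199386e+00,  2.76567021e-01,  1.50603325e+00,  1.65939150e-05,
        1.36073396e+00, -1.20978941e-01]), 'qd': array([ 0.00027605, -0.00061222, -0.00390087,  0.00011187,  0.00034076,
        0.00244497]), 'effort': array([ 3.13844866e-03, -4.17704558e+01, -2.46402204e+01,  9.36096649e-05,
        5.86587630e-03, -1.76702139e-05]), 'position': array([0.16301371, 0.5508955 , 0.23049548]), 'ee_rot': array([-2.35804777e-04,  1.43417190e-01,  9.89661938e-01, -8.38288522e-04]), 'contact_force': array([-0.05346545, -1.11066729,  0.04950795]), 'moment': array([-0.03116193, -0.00734405,  0.00819756]), 'gripper_force': 0.0, 'width': 0.08577996843848736}
[[0.622, -0.574, 0.533, -0.026], [-0.783, -0.46, 0.418, -0.276], [0.005, -0.677, -0.736, 0.873], [0.0, 0.0, 0.0, 1.0]] -0.09102815635770854 [[586.0, 0.0, 313.0], [0.0, 586.0, 243.0], [0.0, 0.0, 1.0]]
[[0.8, -0.381, 0.464, 0.09], [-0.6, -0.505, 0.62, -0.439], [-0.002, -0.774, -0.633, 0.699], [0.0, 0.0, 0.0, 1.0]] -0.17885589002854935 [[575.0, 0.0, 313.0], [0.0, 575.0, 233.0], [0.0, 0.0, 1.0]]
0.0187
```

View pics/a.png

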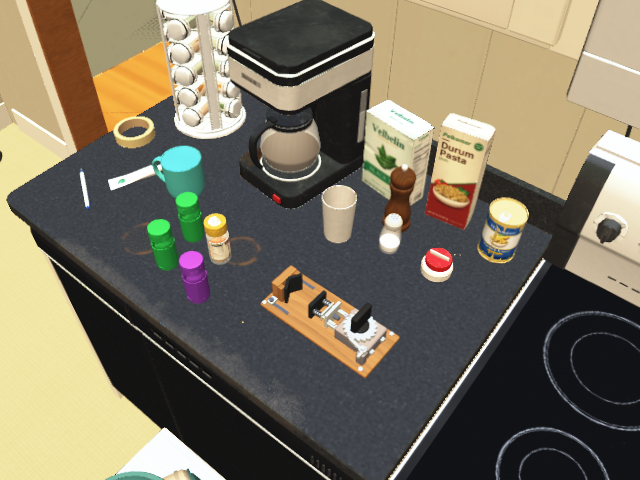

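View pics/b.png

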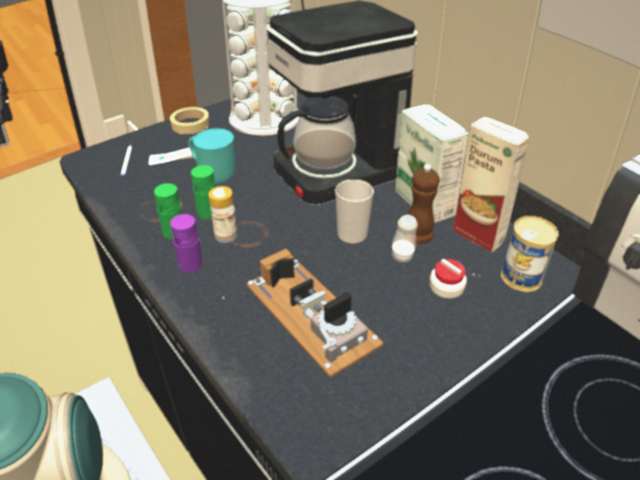

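```bash
python3 - <<'E'
import cv2
a=cv2.imread("pics/a.png");b=cv2.imread("pics/b.png")
cv2.imwrite("pics/a2.png",cv2.resize(a[185:385,140:405],None,fx=3,fy=3,interpolation=cv2.INTER_CUBIC))
E
```

```text
(no output)
```

View pics/a2.png

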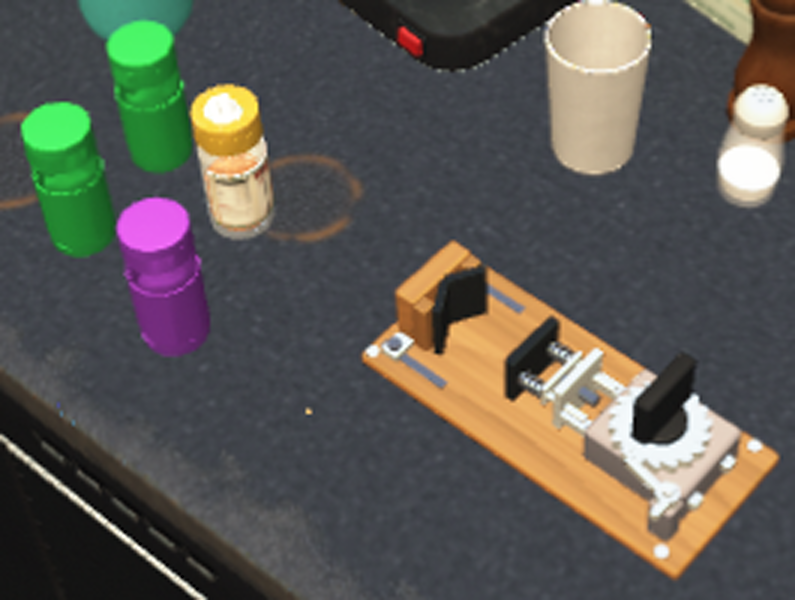

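```bash
python3 - <<'E'
from h import *
d=shot("scene");e=shot("side")
f=lambda x,y:(140+x/3,185+y/3)
c=[onz(d,f(*p),.01) for p in[(363,355),(675,577),(778,457)]]
print(np.round(c,4),np.linalg.norm(c[0]-c[1]),np.linalg.norm(c[2]-c[1]))
ey=(c[0]-c[1]);ey/=np.linalg.norm(ey); ex2=(c[2]-c[1]);ex2/=np.linalg.norm(ex2)
print("angles",np.degrees(np.arctan2(ey[1],ey[0])),np.degrees(np.arctan2(ex2[1],ex2[0])))
# lids by mask, z=.09 centre
for n,x in(("scene",d),("side",e)):
    h=cv2.cvtColor(x["img"],cv2.COLOR_RGB2HSV);m=cv2.inRange(h,(18,120,100),(28,255,255))
    m=cv2.morphologyEx(m,cv2.MORPH_CLOSE,np.ones((9,9)))
    cs,_=cv2.findContours(m,0,2)
    for k in cs:
        if cv2.contourArea(k)>150:
            r=cv2.boundingRect(k)
            if 190<r[0]<260 and r[1]>170:
                uv=(r[0]+r[2]/2,r[1]+r[3]/2);print(n,r,onz(x,uv,.0915))
print("foot",onz(d,f(241,222),0))
print("wing",onz(d,f(638,402),.092),onz(d,f(692,362),.092))
E
```

```text
[[ 0.4209  0.195   0.01  ]
 [ 0.4145 -0.0417  0.01  ]
 [ 0.5166 -0.0433  0.01  ]] 0.23677155103130948 0.10210186717701678
angles 88.46004883583083 -0.9077242654200095
scene (203, 213, 25, 28) [0.45697542 0.33437871 0.0915    ]
side (209, 186, 24, 23) [0.46257097 0.3372723  0.0915    ]
foot [0.45677431 0.33583248 0.        ]
wing [0.44765157 0.01333031 0.092     ] [0.48791334 0.00576885 0.092     ]
```

```bash
cat >> h.py <<'E'
def go(p,heading):
    "shares to reach TCP p with tool y at heading (deg), tool down"
    s=manip.get_state();r=Rt(s);h=np.radians(heading)
    y=np.array([np.cos(h),np.sin(h),0]);z=np.array([0,0,-1.]);T=np.c_[np.cross(y,z),y,z]
    t=r.T@(np.array(p)-s["position"]);a=R.from_matrix(r.T@T).as_rotvec()
    print("d",(t/.25).round(3),"a",(a/(np.pi/2)).round(3),"mm",np.linalg.norm(t)*1000,"deg",np.degrees(np.linalg.norm(a)))
E
python3 - <<'E'
from h import *
d=shot("scene")
f=lambda x,y:(140+x/3,185+y/3)
for p in[(160,157),(82,240),(175,340),(241,222)]:print(onz(d,f(*p),0))
go([.457,.335,.2],20);go([.457,.335,.2],88.7)
E
```

```text
[4.64094487e-01 4.20491682e-01 1.11022302e-16]
[0.3801204  0.40630074 0.        ]
[0.36123177 0.29943037 0.        ]
[0.45677431 0.33583248 0.        ]
d [-1.373 -0.495  0.124] a [-0.001  0.     0.595] mm 366.11547668570404 deg 53.51302084363775
d [-1.373 -0.495  0.124] a [-0.001 -0.    -0.169] mm 366.11547668570404 deg 15.187069992994413
```

```bash
python3 -m jog '[{"dx":-0.8,"dy":-0.28,"dz":0.0,"az":0.4},{"dx":-0.8,"dy":-0.28,"dz":0.0,"az":0.4},{"dx":-0.8,"dy":-0.28,"dz":0.0,"az":0.4},{"dx":-0.8,"dy":-0.28,"dz":0.0,"az":0.4},{"dx":-0.8,"dy":-0.28,"dz":0.0,"az":0.4}]'; python3 -c "
from h import *
go([.457,.335,.2],0)"
```

```text
d [-1.373 -0.495  0.124] a [-0.     0.     0.817] mm 366.11547668570404 deg 73.51301467048216schema error: expected keys dx, dy, dz, ax, ay, az, grip
```

```bash
python3 -m jog '[{"dx":-0.8,"dy":-0.28,"dz":0,"ax":0,"ay":0,"az":0.4,"grip":1},{"dx":-0.8,"dy":-0.28,"dz":0,"ax":0,"ay":0,"az":0.4,"grip":1},{"dx":-0.8,"dy":-0.28,"dz":0,"ax":0,"ay":0,"az":0.4,"grip":1},{"dx":-0.8,"dy":-0.28,"dz":0,"ax":0,"ay":0,"az":0.4,"grip":1},{"dx":-0.8,"dy":-0.28,"dz":0,"ax":0,"ay":0,"az":0.4,"grip":1}]' 40; python3 -c "
from h import *
go([.457,.335,.2],0)"
```

```text
clock: 0.67
position: [0.3333, 0.4283, 0.2313]
ee_rot: [0.0, 0.443, 0.896, 0.0]
contact_force: [0.6, 0.3, -0.4]
width: 0.0849
gripper_force: 0.0
d [-0.597  0.166  0.125] a [ 0.    -0.     0.415] mm 158.04962389653332 deg 37.39132100179813
```

```bash
python3 -m jog '[{"dx":-0.6,"dy":0.17,"dz":0.12,"ax":0,"ay":0,"az":0.41,"grip":0.6},{"dx":-0.6,"dy":0.17,"dz":0.12,"ax":0,"ay":0,"az":0.41,"grip":0.6},{"dx":-0.6,"dy":0.17,"dz":0.12,"ax":0,"ay":0,"az":0.41,"grip":0.6},{"dx":-0.6,"dy":0.17,"dz":0.12,"ax":0,"ay":0,"az":0.41,"grip":0.6},{"dx":-0.6,"dy":0.17,"dz":0.12,"ax":0,"ay":0,"az":0.41,"grip":0.6}]'; python3 -m jog '[{"dx":0,"dy":0,"dz":0,"ax":0,"ay":0,"az":0,"grip":0.6},{"dx":0,"dy":0,"dz":0,"ax":0,"ay":0,"az":0,"grip":0.6},{"dx":0,"dy":0,"dz":0,"ax":0,"ay":0,"az":0,"grip":0.6}]'; python3 - <<'E'
from h import *
d=shot("wrist","pics/w1.png")
h=cv2.cvtColor(d["img"],cv2.COLOR_RGB2HSV);m=cv2.inRange(h,(18,120,80),(28,255,255))
m=cv2.morphologyEx(m,cv2.MORPH_CLOSE,np.ones((15,15)))
for k in cv2.findContours(m,0,2)[0]:
    if cv2.contourArea(k)>500:
        k=cv2.convexHull(k);el=cv2.fitEllipse(k);print(el,cv2.boundingRect(k),onz(d,el[0],.102),onz(d,el[0],.0915))
print(d["c2w"].round(3).tolist())
go([.457,.335,.2],0)
E
```

```text
clock: 1.08
position: [0.4624, 0.3325, 0.1996]
ee_rot: [0.002, 0.699, 0.715, -0.001]
contact_force: [0.3, 0.9, -0.1]
width: 0.0685
gripper_force: 0.0
clock: 1.33
position: [0.4569, 0.3374, 0.2015]
ee_rot: [-0.0, 0.694, 0.72, 0.0]
contact_force: [-0.5, 0.3, 0.2]
width: 0.068
gripper_force: 0.0
((329.2362976074219, 229.68898010253906), (67.81555938720703, 70.83541870117188), 171.7763671875) (296, 195, 68, 70) [0.46271391 0.34006646 0.102     ] [0.46306985 0.33718712 0.0915    ]
[[0.999, 0.035, 0.011, 0.454], [0.036, -0.96, -0.277, 0.407], [0.001, 0.278, -0.961, 0.344], [0.0, 0.0, 0.0, 1.0]]
d [-0.01   0.     0.006] a [ 0.    -0.     0.023] mm 3.073424156989172 deg 2.089001451991991
```

View pics/w1.png

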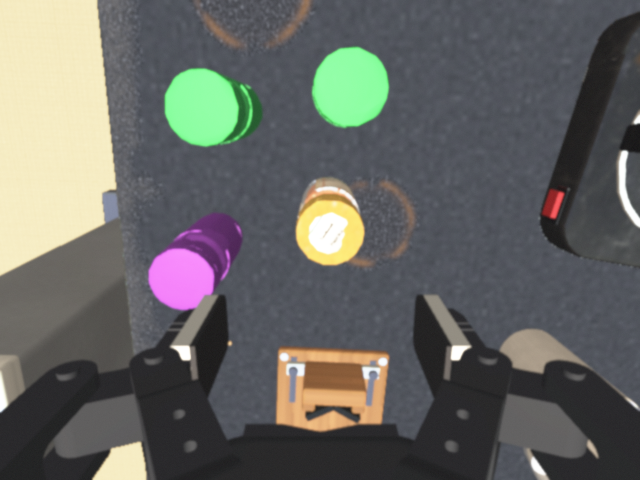

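```bash
python3 -c "
from h import *
d=shot('scene')
print(onz(d,(140+592/3,185+150/3),0))
go([.4625,.338,.073],-1.3)"
```

```text
[ 6.53530051e-01  1.94659254e-01 -1.11022302e-16]
d [0.    0.023 0.515] a [ 0.    -0.     0.038] mm 128.81717659802695 deg 3.3802692359784214
```

```bash
python3 -m jog '[{"dx":0,"dy":0.023,"dz":0.15,"ax":0,"ay":0,"az":0.038,"grip":0.6},{"dx":0,"dy":0.023,"dz":0.3,"ax":0,"ay":0,"az":0.038,"grip":0.6},{"dx":0,"dy":0.023,"dz":0.42,"ax":0,"ay":0,"az":0.038,"grip":0.6},{"dx":0,"dy":0.023,"dz":0.515,"ax":0,"ay":0,"az":0.038,"grip":0.6},{"dx":0,"dy":0.023,"dz":0.515,"ax":0,"ay":0,"az":0.038,"grip":0.6}]'; python3 -m jog '[{"dx":0,"dy":0,"dz":0,"ax":0,"ay":0,"az":0,"grip":-0.2},{"dx":0,"dy":0,"dz":0,"ax":0,"ay":0,"az":0,"grip":-0.2},{"dx":0,"dy":0,"dz":0,"ax":0,"ay":0,"az":0,"grip":-0.4},{"dx":0,"dy":0,"dz":0,"ax":0,"ay":0,"az":0,"grip":-0.4},{"dx":0,"dy":0,"dz":0,"ax":0,"ay":0,"az":0,"grip":-0.4}]' 40;python3 -c "
from h import *
go([.4625,.338,.073],-1.3)"
```

```text
clock: 1.85
position: [0.4592, 0.3359, 0.0681]
ee_rot: [-0.001, 0.716, 0.699, -0.005]
contact_force: [-0.4, -0.7, -0.4]
width: 0.0682
gripper_force: 0.0
clock: 2.27
position: [0.4645, 0.3379, 0.0746]
ee_rot: [0.0, 0.716, 0.698, 0.002]
contact_force: [-1.2, 0.3, 4.5]
width: 0.0411
gripper_force: 41.0
d [-0.    -0.008  0.006] a [ 0.002 -0.001 -0.002] mm 2.5507133910372555 deg 0.3203783292567595
```

```bash
python3 -m jog '[{"dx":0,"dy":0.0,"dz":-0.15,"ax":0,"ay":0,"az":0,"grip":-0.4},{"dx":0,"dy":0,"dz":-0.3,"ax":0,"ay":0,"az":0,"grip":-0.4},{"dx":0.1,"dy":0,"dz":-0.4,"ax":0,"ay":0,"az":0,"grip":-0.4},{"dx":0.2,"dy":0,"dz":-0.45,"ax":0,"ay":0,"az":0,"grip":-0.4},{"dx":0.35,"dy":0,"dz":-0.45,"ax":0,"ay":0,"az":0,"grip":-0.4}]'; python3 -m jog '[{"dx":0,"dy":0,"dz":0,"ax":0,"ay":0,"az":0,"grip":-0.4},{"dx":0,"dy":0,"dz":0,"ax":0,"ay":0,"az":0,"grip":-0.4},{"dx":0,"dy":0,"dz":0,"ax":0,"ay":0,"az":0,"grip":-0.4}]';python3 -c "
from h import *
d=shot('wrist','pics/w2.png');np.savez('w2.npz',c2w=d['c2w'],mtx=d['mtx'],k1=d['k1'])
go([.4625,.24,.19],-1.3);print(manip.get_state()['position'])"
```

```text
clock: 2.68
position: [0.4678, 0.4246, 0.1905]
ee_rot: [0.001, 0.717, 0.697, 0.004]
contact_force: [0.5, 0.2, -0.7]
width: 0.0412
gripper_force: 41.5
clock: 2.93
position: [0.4651, 0.424, 0.1846]
ee_rot: [0.0, 0.716, 0.698, -0.001]
contact_force: [-0.1, -0.3, -1.4]
width: 0.0409
gripper_force: 41.4
d [-0.734  0.009 -0.021] a [-0.001  0.001 -0.003] mm 183.62887027816507 deg 0.2555387058071256
[0.4651709  0.42352947 0.18458138]
```

View pics/w2.png

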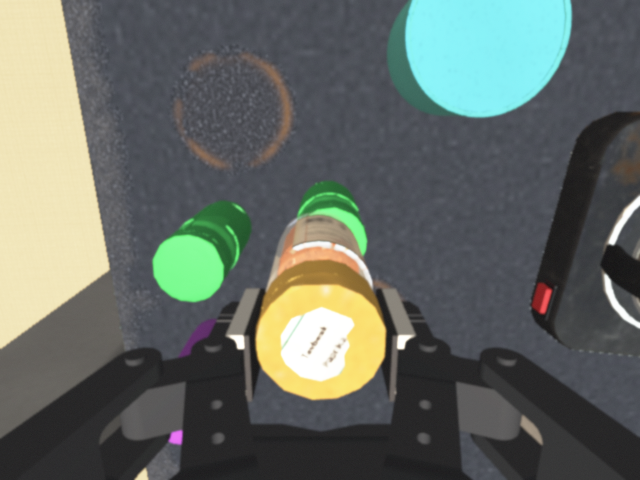

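```bash
python3 -m jog '[{"dx":-0.15,"dy":0,"dz":-0.03,"ax":0,"ay":0,"az":0,"grip":-0.4},{"dx":-0.3,"dy":0,"dz":-0.03,"ax":0,"ay":0,"az":0,"grip":-0.4},{"dx":-0.45,"dy":0.01,"dz":-0.03,"ax":0,"ay":0,"az":0,"grip":-0.4},{"dx":-0.6,"dy":0.01,"dz":-0.03,"ax":0,"ay":0,"az":0,"grip":-0.4},{"dx":-0.73,"dy":0.01,"dz":-0.03,"ax":0,"ay":0,"az":0,"grip":-0.4}]'; python3 -m jog '[{"dx":0,"dy":0,"dz":0,"ax":0,"ay":0,"az":0,"grip":-0.4},{"dx":0,"dy":0,"dz":0,"ax":0,"ay":0,"az":0,"grip":-0.4},{"dx":0,"dy":0,"dz":0,"ax":0,"ay":0,"az":0,"grip":-0.4}]';python3 -c "
from h import *
d=shot('wrist','pics/w3.png');np.savez('w3.npz',c2w=d['c2w'],mtx=d['mtx'],k1=d['k1'])
print(manip.get_state()['position'])"
```

```text
clock: 3.4
position: [0.4622, 0.2386, 0.1923]
ee_rot: [0.0, 0.717, 0.697, -0.001]
contact_force: [0.7, -0.3, -0.8]
width: 0.0408
gripper_force: 41.4
clock: 3.65
position: [0.4633, 0.2415, 0.1927]
ee_rot: [-0.0, 0.717, 0.697, 0.0]
contact_force: [-0.6, 0.8, -0.4]
width: 0.0412
gripper_force: 41.4
[0.46340605 0.24218765 0.19267231]
```

View pics/w3.png

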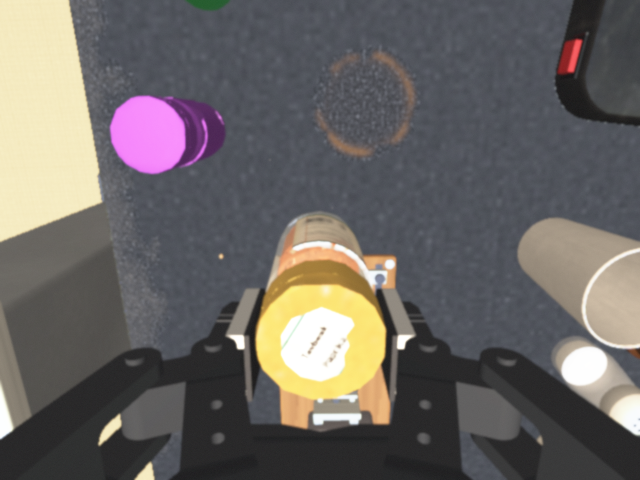

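```bash
python3 - <<'E'
import cv2,numpy as np
w=cv2.imread("pics/w1.png")[340:430,270:400];a=cv2.imread("pics/a.png")[260:350,255:385]
g=lambda i:cv2.resize(i,None,fx=6,fy=6,interpolation=cv2.INTER_CUBIC)
b=np.vstack([g(w),g(a)]); b=cv2.resize(b,None,fx=.55,fy=.55,interpolation=cv2.INTER_AREA)
cv2.imwrite("pics/c.png",b);print(b.shape)
E
```

```text
(594, 429, 3)
```

View pics/c.png

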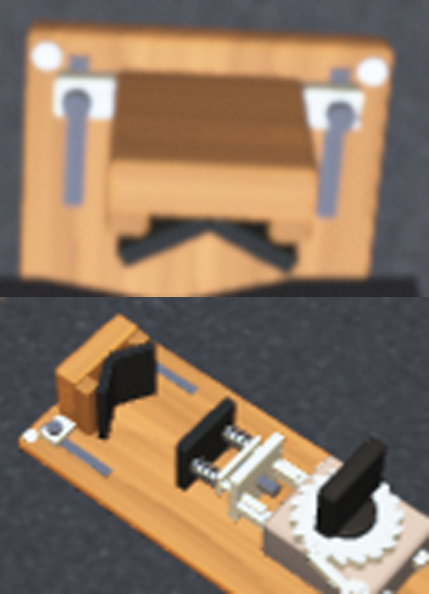

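```bash
python3 - <<'E'
from h import *
a=shot("scene");w=shot("wrist")
s=manip.get_state()
# w1 pose: camera pose from tool pose then
T=np.eye(4);q=np.array([0,.694,.72,0]);q/=np.linalg.norm(q);T[:3,:3]=R.from_quat([q[1],q[2],q[3],q[0]]).as_matrix();T[:3,3]=[.4569,.3379,.2015]
w["c2w"]=np.array([[0.999, 0.035, 0.011, 0.454], [0.036, -0.96, -0.277, 0.407], [0.001, 0.278, -0.961, 0.344],[0,0,0,1]])
T2=T@np.array(w["T_tool_cam"]);print(T2.round(4)[:3].tolist())
w["c2w"]=T2
print("apex",onz(w,(334.2,410.3),.054),"tips",onz(w,(308.5,420.3),.054),onz(w,(358.8,421.8),.054))
print("corners",onz(w,(278.5,348.2),.01),onz(w,(388.8,350),.01))
print("pad",onz(a,(308.9,301.2),.05),onz(a,(325.3,291.2),.05))
f=lambda x,y:(255+x/3.3,260+(y-297)/3.3)
print("scene left corner",onz(a,f(20,440),.01))
E
```

```text
[[0.9993, 0.0348, 0.0117, 0.4545], [0.0367, -0.96, -0.2777, 0.4071], [0.0015, 0.278, -0.9606, 0.3444]]
apex [0.47539177 0.1693359  0.054     ] tips [0.45397301 0.15843737 0.054     ] [0.49691108 0.15842131 0.054     ]
corners [0.42382592 0.19981794 0.01      ] [0.52614235 0.20158516 0.01      ]
pad [0.45604702 0.11095585 0.05      ] [0.49147268 0.1020735  0.05      ]
scene left corner [0.42095831 0.19494346 0.01      ]
```

```bash
python3 - <<'E'
from h import *
d=shot("wrist");s=manip.get_state();z=s["position"][2]-.0745+.102
h=cv2.cvtColor(d["img"],cv2.COLOR_RGB2HSV);m=cv2.inRange(h,(18,120,80),(28,255,255));m[:, :258]=0;m[:,386:]=0;m[:265]=0
m=cv2.morphologyEx(m,cv2.MORPH_CLOSE,np.ones((25,25)))
k=max(cv2.findContours(m,0,2)[0],key=cv2.contourArea);print(cv2.boundingRect(k),z)
x,y,w,b=cv2.boundingRect(k)
# nearest top rim = bottom of blob
print(onz(d,(x+w/2,y+b),z),onz(d,(x,y+b-w/2),z),onz(d,(x+w,y+b-w/2),z),s["position"])
go([.474,.139,.193],-1.3);go([.474,.139,.0855],-1.3)
E
```

```text
(258, 265, 128, 135) 0.21995065179279352
[0.46364084 0.22136594 0.21995065] [0.44396291 0.24580972 0.21995065] [0.48451351 0.24472271 0.21995065] [0.46330416 0.24289577 0.19245065]
d [-0.414  0.053 -0.002] a [-0.    -0.    -0.002] mm 104.446322782037 deg 0.1619008854485397
d [-0.414  0.053  0.428] a [-0.    -0.    -0.002] mm 149.4897136198343 deg 0.1619008854485397
```

```bash
python3 -m jog '[{"dx":-0.14,"dy":0.053,"dz":0,"ax":0,"ay":0,"az":0,"grip":-0.4},{"dx":-0.28,"dy":0.053,"dz":0,"ax":0,"ay":0,"az":0,"grip":-0.4},{"dx":-0.41,"dy":0.053,"dz":0,"ax":0,"ay":0,"az":0,"grip":-0.4},{"dx":-0.41,"dy":0.053,"dz":0,"ax":0,"ay":0,"az":0,"grip":-0.4},{"dx":-0.41,"dy":0.053,"dz":0,"ax":0,"ay":0,"az":0,"grip":-0.4}]';python3 -m jog '[{"dx":0,"dy":0,"dz":0,"ax":0,"ay":0,"az":0,"grip":-0.4},{"dx":0,"dy":0,"dz":0,"ax":0,"ay":0,"az":0,"grip":-0.4}]'; python3 - <<'E'
from h import *
go([.474,.139,.0855],-1.3)
b=shot("side");a=shot("scene")
g=lambda i,r:cv2.resize(i["img"][r[0]:r[0]+150,r[1]:r[1]+200,::-1],None,fx=3,fy=3,interpolation=cv2.INTER_CUBIC)
p=np.vstack([g(a,(200,220)),g(b,(200,200))]);cv2.imwrite("pics/p.png",cv2.resize(p,None,fx=.66,fy=.66))
E
```

```text
clock: 4.27
position: [0.4739, 0.1388, 0.1925]
ee_rot: [-0.0, 0.717, 0.697, 0.0]
contact_force: [-0.5, 0.0, -1.1]
width: 0.0411
gripper_force: 41.4
clock: 4.43
position: [0.474, 0.1405, 0.1925]
ee_rot: [-0.0, 0.716, 0.698, 0.0]
contact_force: [-0.7, 0.4, -1.9]
width: 0.0411
gripper_force: 41.4
d [-0.006  0.     0.428] a [ 0.    -0.    -0.002] mm 107.04585473495966 deg 0.15736225081614177
```

View pics/p.png

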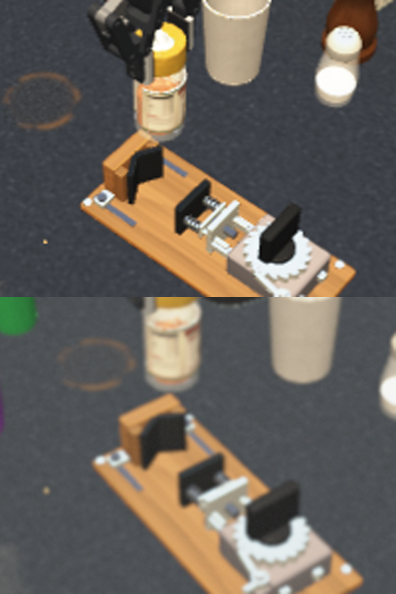

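```bash
python3 -m jog '[{"dx":0,"dy":0,"dz":0.12,"ax":0,"ay":0,"az":0,"grip":-0.4},{"dx":0,"dy":0,"dz":0.23,"ax":0,"ay":0,"az":0,"grip":-0.4},{"dx":0,"dy":0,"dz":0.32,"ax":0,"ay":0,"az":0,"grip":-0.4},{"dx":0,"dy":0,"dz":0.38,"ax":0,"ay":0,"az":0,"grip":-0.4},{"dx":0,"dy":0,"dz":0.4,"ax":0,"ay":0,"az":0,"grip":-0.4}]';python3 -m jog '[{"dx":0,"dy":0,"dz":0.01,"ax":0,"ay":0,"az":0,"grip":-0.4},{"dx":0,"dy":0,"dz":0.02,"ax":0,"ay":0,"az":0,"grip":-0.4},{"dx":0,"dy":0,"dz":0.02,"ax":0,"ay":0,"az":0,"grip":-0.4}]'
```

```text
clock: 4.95
position: [0.4719, 0.1398, 0.0901]
ee_rot: [-0.002, 0.716, 0.698, -0.002]
contact_force: [0.3, 0.2, -0.7]
width: 0.0409
gripper_force: 41.5
clock: 5.2
position: [0.4745, 0.1396, 0.0881]
ee_rot: [0.0, 0.716, 0.698, 0.001]
contact_force: [-0.1, 0.1, -1.6]
width: 0.0412
gripper_force: 41.5
```

```bash
python3 -m jog '[{"dx":0,"dy":0,"dz":0.004,"ax":0,"ay":0,"az":0,"grip":-0.4},{"dx":0,"dy":0,"dz":0.008,"ax":0,"ay":0,"az":0,"grip":-0.4},{"dx":0,"dy":0,"dz":0.008,"ax":0,"ay":0,"az":0,"grip":-0.4}]'
```

```text
clock: 5.45
position: [0.4742, 0.1393, 0.0861]
ee_rot: [0.0, 0.716, 0.698, 0.001]
contact_force: [-0.8, -0.9, -2.0]
width: 0.0406
gripper_force: 41.5
```

```bash
python3 -m jog '[{"dx":0,"dy":0,"dz":0.003,"ax":0,"ay":0,"az":0,"grip":-0.4},{"dx":0,"dy":0,"dz":0.006,"ax":0,"ay":0,"az":0,"grip":-0.4},{"dx":0,"dy":0,"dz":0.006,"ax":0,"ay":0,"az":0,"grip":-0.4}]'
```

```text
clock: 5.7
position: [0.4741, 0.1393, 0.0847]
ee_rot: [0.0, 0.717, 0.698, 0.0]
contact_force: [-1.4, 0.4, 2.2]
width: 0.0408
gripper_force: 41.9
```

```bash
python3 -m jog '[{"dx":0,"dy":0,"dz":0,"ax":0,"ay":0,"az":0,"grip":0.1},{"dx":0,"dy":0,"dz":0,"ax":0,"ay":0,"az":0,"grip":0.3},{"dx":0,"dy":0,"dz":0,"ax":0,"ay":0,"az":0,"grip":0.6},{"dx":0,"dy":0,"dz":0,"ax":0,"ay":0,"az":0,"grip":0.6},{"dx":0,"dy":0,"dz":0,"ax":0,"ay":0,"az":0,"grip":0.6}]'; python3 -m jog '[{"dx":0,"dy":0,"dz":-0.1,"ax":0,"ay":0,"az":0,"grip":0.6},{"dx":0,"dy":0,"dz":-0.2,"ax":0,"ay":0,"az":0,"grip":0.6},{"dx":0,"dy":0,"dz":-0.35,"ax":0,"ay":0,"az":0,"grip":0.6},{"dx":0,"dy":0,"dz":-0.5,"ax":0,"ay":0,"az":0,"grip":0.6},{"dx":0,"dy":0,"dz":-0.5,"ax":0,"ay":0,"az":0,"grip":0.6}]'; python3 - <<'E'
from h import *
b=shot("side");a=shot("scene");w=shot("wrist")
g=lambda i,r:cv2.resize(i["img"][r[0]:r[0]+150,r[1]:r[1]+200,::-1],None,fx=2,fy=2,interpolation=cv2.INTER_CUBIC)
p=np.vstack([np.hstack([g(a,(200,220)),g(b,(200,200))]),cv2.resize(w["img"][180:480,120:520,::-1],(800,300)[::1] if 0 else (400,300)).repeat(1,1) if 0 else np.hstack([w["img"][180:480,120:520,::-1],np.zeros((300,400,3),np.uint8)])])
cv2.imwrite("pics/q.png",p);print(manip.get_state()["position"])
E
```

```text
clock: 6.12
position: [0.4738, 0.1392, 0.084]
ee_rot: [-0.0, 0.716, 0.698, 0.0]
contact_force: [-0.2, -0.1, -0.4]
width: 0.0685
gripper_force: 0.0
clock: 6.53
position: [0.4784, 0.14, 0.2162]
ee_rot: [0.004, 0.716, 0.698, 0.006]
contact_force: [1.6, 0.1, 0.7]
width: 0.0679
gripper_force: 0.0
[0.47362472 0.13920478 0.20907633]
```

View pics/q.png

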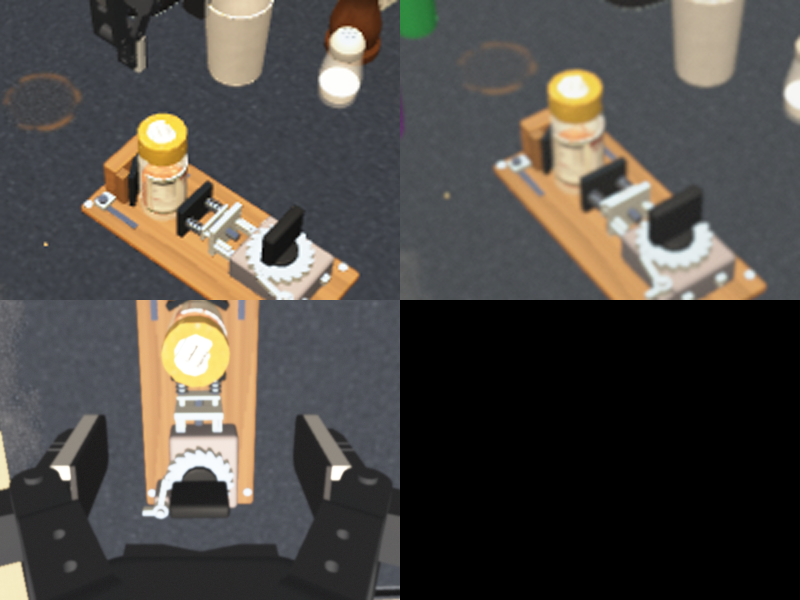

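```bash
python3 - <<'E'
from h import *
w=shot("wrist");i=w["img"][340:420,270:370]
m=(i.max(2)<45).astype(np.uint8);
n,l,st,ce=cv2.connectedComponentsWithStats(m)
for s in st[1:]:
    if s[4]>200: 
        x,y,ww,hh=s[:4];x+=270;y+=340;print(x,y,ww,hh,onz(w,(x,y+hh),.092),onz(w,(x+ww,y+hh),.092),onz(w,(x+ww/2,y+hh/2),.085))
    
for q in((.472,.012),(.470,.012)):
    print(q,proj(w,[q[0],q[1]-.006,.092]),proj(w,[q[0],q[1]+.006,.092]))
s=manip.get_state();print(s["position"]);go([.4725,.014,.2],88.7);go([.4725,.014,.2],-91.3)
E
```

```text
293 362 57 25 [0.45061152 0.0162683  0.092     ] [0.49292393 0.01507564 0.092     ] [0.47194824 0.0214927  0.085     ]
(0.472, 0.012) [322.14900014 398.05178235] [321.73655965 384.30180092]
(0.47, 0.012) [319.4804567 398.1158341] [319.03858718 384.36706157]
[0.47292804 0.13909893 0.20809179]
d [-0.5    0.012  0.032] a [-1.000e-03 -1.000e-03 -1.003e+00] mm 125.36108435256163 deg 90.22907557071342
d [-0.5    0.012  0.032] a [-0.001  0.001  0.997] mm 125.36108435256163 deg 89.77103039008534
```

```bash
python3 -m jog '[{"dx":-0.15,"dy":0,"dz":0,"ax":0,"ay":0,"az":-0.4,"grip":0.2},{"dx":-0.3,"dy":0,"dz":0,"ax":0,"ay":0,"az":-0.4,"grip":0.2},{"dx":-0.45,"dy":0,"dz":0,"ax":0,"ay":0,"az":-0.4,"grip":0.2},{"dx":-0.5,"dy":0,"dz":0,"ax":0,"ay":0,"az":-0.4,"grip":0.2},{"dx":-0.5,"dy":0,"dz":0,"ax":0,"ay":0,"az":-0.4,"grip":0.2}]';python3 -m jog '[{"dx":0,"dy":0,"dz":0,"ax":0,"ay":0,"az":-0.4,"grip":0.2},{"dx":0,"dy":0,"dz":0,"ax":0,"ay":0,"az":-0.4,"grip":0.2},{"dx":0,"dy":0,"dz":0,"ax":0,"ay":0,"az":-0.4,"grip":0.2},{"dx":0,"dy":0,"dz":0,"ax":0,"ay":0,"az":-0.4,"grip":0.2},{"dx":0,"dy":0,"dz":0,"ax":0,"ay":0,"az":-0.4,"grip":0.2}]';python3 -m jog '[{"dx":0,"dy":0,"dz":0,"ax":0,"ay":0,"az":-0.2,"grip":0.2},{"dx":0,"dy":0,"dz":0,"ax":0,"ay":0,"az":-0.2,"grip":0.2},{"dx":0,"dy":0,"dz":0,"ax":0,"ay":0,"az":-0.2,"grip":0.2},{"dx":0,"dy":0,"dz":0,"ax":0,"ay":0,"az":-0.2,"grip":0.2}]'; python3 - <<'E'
from h import *
go([.4715,.012,.12],88.7)
w=shot("wrist","pics/k.png");print(manip.get_state()["position"],manip.get_state()["qpos"])
E
```

```text
clock: 7.15
position: [0.4692, 0.0108, 0.207]
ee_rot: [-0.001, 0.486, 0.874, -0.002]
contact_force: [-0.3, 1.8, -0.3]
width: 0.0513
gripper_force: 0.0
clock: 7.57
position: [0.4692, 0.0143, 0.207]
ee_rot: [-0.002, 0.192, 0.981, -0.0]
contact_force: [0.8, 0.4, -0.1]
width: 0.051
gripper_force: 0.0
clock: 7.9
position: [0.4693, 0.0144, 0.2071]
ee_rot: [-0.002, 0.039, 0.999, 0.0]
contact_force: [0.2, -0.0, -0.1]
width: 0.0509
gripper_force: 0.0
d [-0.011 -0.009  0.348] a [ 0.    -0.003 -0.035] mm 87.16660220461202 deg 3.1911842263335277
[0.46945158 0.01437327 0.20736604] [-1.17754783e-01  1.34850433e-01  1.75364039e+00  7.56728438e-05
  1.25668484e+00 -1.60795776e+00]
```

View pics/k.png

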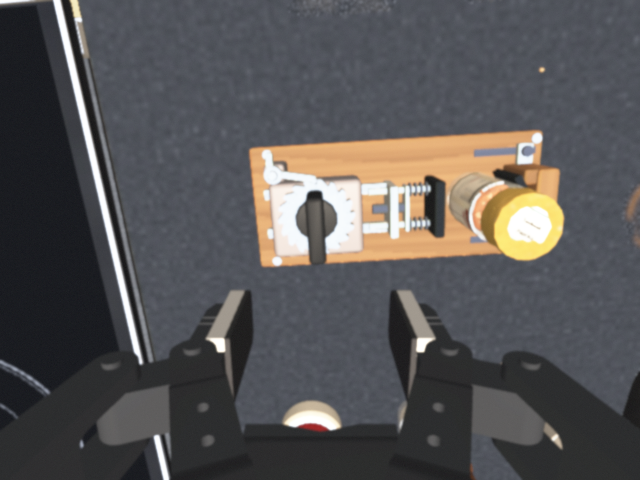

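```bash
python3 - <<'E'
from h import *
w=shot("wrist");print(onz(w,(316,194),.092),onz(w,(317,262),.092),w["c2w"][:3,3])
i=w["img"];
for r in(235,245,255):
    x=np.where(i[r,300:336].max(1)<70)[0]+300
    print(r,x.min(),x.max(),onz(w,((x.min()+x.max()+1)/2,r),.092))
print(proj(w,[.4715+.023,.012,.092]),proj(w,[.4715-.023,.012,.092]))
print(onz(w,(260,266),.01),onz(w,(250,149),.01),onz(w,(541,132),.01))
E
```

```text
[0.44634852 0.01220042 0.092     ] [0.49241824 0.00901385 0.092     ] [0.39953651 0.01853418 0.35050444]
235 308 324 [0.47359196 0.0102481  0.092     ]
245 323 323 [0.480846   0.01430178 0.092     ]
255 323 324 [0.48785278 0.01408553 0.092     ]
[321.68071328 264.56930025] [315.96870869 197.3295223 ]
[ 0.52154256 -0.04469832  0.01      ] [ 0.41974162 -0.04050313  0.01      ] [0.42531115 0.19594985 0.01      ]
```

```bash
python3 - <<'E'
from h import *
go([.4713,.0107,.062],88.6)
E
```

```text
d [-0.01  -0.014  0.583] a [ 0.    -0.002 -0.036] mm 145.6916067322635 deg 3.242686562990759
```

```bash
python3 -m jog '[{"dx":-0.01,"dy":-0.014,"dz":0.15,"ax":0,"ay":0,"az":-0.036,"grip":0.2},{"dx":-0.01,"dy":-0.014,"dz":0.3,"ax":0,"ay":0,"az":-0.036,"grip":0.2},{"dx":-0.01,"dy":-0.014,"dz":0.42,"ax":0,"ay":0,"az":-0.036,"grip":0.2},{"dx":-0.01,"dy":-0.014,"dz":0.52,"ax":0,"ay":0,"az":-0.036,"grip":0.2},{"dx":-0.01,"dy":-0.014,"dz":0.58,"ax":0,"ay":0,"az":-0.036,"grip":0.2}]';python3 -m jog '[{"dx":0,"dy":0,"dz":0,"ax":0,"ay":0,"az":0,"grip":-0.2},{"dx":0,"dy":0,"dz":0,"ax":0,"ay":0,"az":0,"grip":-0.4},{"dx":0,"dy":0,"dz":0,"ax":0,"ay":0,"az":0,"grip":-0.6}]' 20;python3 -c "
from h import *
s=manip.get_state();print(s['moment'],s['contact_force'],s['width'])
go([.4713,.0107,.062],88.6)"
```

```text
clock: 8.42
position: [0.4702, 0.0109, 0.0608]
ee_rot: [-0.003, 0.012, 1.0, 0.0]
contact_force: [-0.6, -0.3, 0.2]
width: 0.0513
gripper_force: 0.0
clock: 8.67
position: [0.4735, 0.0105, 0.0647]
ee_rot: [0.001, 0.012, 1.0, -0.0]
contact_force: [-0.1, 0.5, -0.0]
width: 0.0174
gripper_force: 0.0
[-0.04215026  0.01727462  0.01447584] [-0.06082287  0.54336639 -0.04775127] 0.01738486824762657
d [0.009 0.001 0.011] a [-0.     0.001  0.001] mm 3.463315727947973 deg 0.1032997232717871
```

```bash
python3 -m jog '[{"dx":0,"dy":0,"dz":0,"ax":0,"ay":0,"az":0,"grip":-0.8},{"dx":0,"dy":0,"dz":0,"ax":0,"ay":0,"az":0,"grip":-0.9},{"dx":0,"dy":0,"dz":0,"ax":0,"ay":0,"az":0,"grip":-0.9},{"dx":0,"dy":0,"dz":0,"ax":0,"ay":0,"az":0,"grip":-0.9}]' 20;python3 -c "
from h import *
s=manip.get_state();print(s['moment'],s['contact_force'],s['width'])
go([.4713,.0107,.062],88.6)"
```

```text
clock: 9.0
position: [0.4738, 0.0109, 0.0651]
ee_rot: [0.001, 0.011, 1.0, 0.0]
contact_force: [0.7, 2.9, 3.4]
width: 0.0111
gripper_force: 25.1
[ 0.42094168 -0.1010823  -0.05535598] [0.68386143 2.93754855 3.41236281] 0.011086538407721683
d [ 0.01  -0.001  0.012] a [0.    0.002 0.001] mm 4.005029873888548 deg 0.18903764220442323
```

```bash
cat > m.py <<'E'
from h import *
s=manip.get_state();r=Rt(s);print("Mz %.3f"%s["moment"][2],"F",s["contact_force"].round(1),"heading %.1f"%np.degrees(np.arctan2(r[1,1],r[0,1])),"pos",s["position"].round(4),"q6 %.2f"%s["qpos"][5],"w %.4f"%s["width"],"t",s["clock"])
E
python3 -m jog '[{"dx":0.008,"dy":0,"dz":0,"ax":0,"ay":0,"az":0,"grip":-0.9},{"dx":0.008,"dy":0,"dz":0,"ax":0,"ay":0,"az":0,"grip":-0.9}]' 60 >/dev/null; python3 m.py; python3 -m jog '[{"dx":0,"dy":0,"dz":0,"ax":0,"ay":0,"az":0.07,"grip":-0.9},{"dx":0,"dy":0,"dz":0,"ax":0,"ay":0,"az":0.14,"grip":-0.9},{"dx":0,"dy":0,"dz":0,"ax":0,"ay":0,"az":0.21,"grip":-0.9},{"dx":0,"dy":0,"dz":0,"ax":0,"ay":0,"az":0.265,"grip":-0.9},{"dx":0,"dy":0,"dz":0,"ax":0,"ay":0,"az":0.265,"grip":-0.9}]' >/dev/null;python3 m.py; python3 -m jog '[{"dx":0,"dy":0,"dz":0,"ax":0,"ay":0,"az":0,"grip":-0.9},{"dx":0,"dy":0,"dz":0,"ax":0,"ay":0,"az":0,"grip":-0.9}]' >/dev/null; python3 m.py
```

```text
Mz -0.033 F [4.2 3.2 1.6] heading 88.7 pos [0.4737 0.0109 0.0653] q6 -1.67 w 0.0109 t 9.1667
Mz -0.027 F [ 4.2 -0.8  3.6] heading 64.8 pos [0.4734 0.0098 0.0652] q6 -1.26 w 0.0108 t 9.5833
Mz 0.057 F [ 5.5 -1.1  5.7] heading 65.0 pos [0.4734 0.0099 0.0652] q6 -1.26 w 0.0112 t 9.75
```

```bash
cat > m.py <<'E'
from h import *
M=[]
for _ in range(8):
    manip.get_image("wrist");s=manip.get_state();M.append(np.r_[s["moment"][2],s["contact_force"]])
M=np.array(M)
r=Rt(s);print("Mz %.3f +- %.3f"%(M[:,0].mean(),M[:,0].std()),"F",M[:,1:].mean(0).round(1),"heading %.1f"%np.degrees(np.arctan2(r[1,1],r[0,1])),"pos",s["position"].round(4),"w %.4f"%s["width"],"t",s["clock"])
E
python3 m.py;python3 -m jog '[{"dx":0,"dy":0,"dz":0,"ax":0,"ay":0,"az":0.07,"grip":-0.9},{"dx":0,"dy":0,"dz":0,"ax":0,"ay":0,"az":0.14,"grip":-0.9},{"dx":0,"dy":0,"dz":0,"ax":0,"ay":0,"az":0.21,"grip":-0.9},{"dx":0,"dy":0,"dz":0,"ax":0,"ay":0,"az":0.222,"grip":-0.9},{"dx":0,"dy":0,"dz":0,"ax":0,"ay":0,"az":0.222,"grip":-0.9}]' >/dev/null;python3 m.py
```

```text
Mz 0.000 +- 0.025 F [ 5.5 -0.7  5.7] heading 65.0 pos [0.4734 0.0099 0.0652] w 0.0109 t 10.15
Mz 0.020 +- 0.029 F [ 4.3 -3.7  6.7] heading 45.0 pos [0.4728 0.0091 0.0652] w 0.0111 t 10.9667
```

```bash
python3 -m jog '[{"dx":0,"dy":0,"dz":0,"ax":0,"ay":0,"az":0.07,"grip":-0.9},{"dx":0,"dy":0,"dz":0,"ax":0,"ay":0,"az":0.14,"grip":-0.9},{"dx":0,"dy":0,"dz":0,"ax":0,"ay":0,"az":0.21,"grip":-0.9},{"dx":0,"dy":0,"dz":0,"ax":0,"ay":0,"az":0.222,"grip":-0.9},{"dx":0,"dy":0,"dz":0,"ax":0,"ay":0,"az":0.222,"grip":-0.9}]' >/dev/null;python3 m.py
python3 - <<'E'
from h import *
b=shot("side");a=shot("scene")
g=lambda i,r:cv2.resize(i["img"][r[0]:r[0]+150,r[1]:r[1]+200,::-1],None,fx=3,fy=3,interpolation=cv2.INTER_CUBIC)
cv2.imwrite("pics/r.png",cv2.resize(np.vstack([g(a,(200,220)),g(b,(200,200))]),None,fx=.66,fy=.66))
E
```

```text
Mz 0.052 +- 0.026 F [ 2.7 -5.2  8.3] heading 25.1 pos [0.4721 0.0087 0.0652] w 0.0113 t 11.7833
```

View pics/r.png

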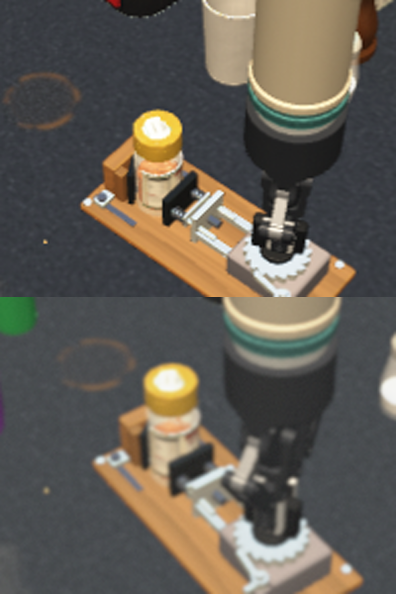

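```bash
python3 -m jog '[{"dx":0,"dy":0,"dz":0,"ax":0,"ay":0,"az":0.055,"grip":-0.9},{"dx":0,"dy":0,"dz":0,"ax":0,"ay":0,"az":0.111,"grip":-0.9},{"dx":0,"dy":0,"dz":0,"ax":0,"ay":0,"az":0.111,"grip":-0.9}]' >/dev/null;python3 m.py; python3 -m jog '[{"dx":0,"dy":0,"dz":0,"ax":0,"ay":0,"az":0.055,"grip":-0.9},{"dx":0,"dy":0,"dz":0,"ax":0,"ay":0,"az":0.111,"grip":-0.9},{"dx":0,"dy":0,"dz":0,"ax":0,"ay":0,"az":0.111,"grip":-0.9}]' >/dev/null;python3 m.py
```

```text
Mz 0.076 +- 0.024 F [ 1.6 -5.9  9.1] heading 15.1 pos [0.4717 0.0086 0.0652] w 0.0107 t 12.5333
Mz 0.138 +- 0.021 F [ 1.  -6.   9.8] heading 5.2 pos [0.4712 0.0085 0.0652] w 0.0107 t 13.1833
```

```bash
python3 -m jog '[{"dx":0,"dy":0,"dz":0,"ax":0,"ay":0,"az":0.055,"grip":-0.9},{"dx":0,"dy":0,"dz":0,"ax":0,"ay":0,"az":0.111,"grip":-0.9},{"dx":0,"dy":0,"dz":0,"ax":0,"ay":0,"az":0.111,"grip":-0.9}]' >/dev/null;python3 m.py; python3 -m jog '[{"dx":0,"dy":0,"dz":0,"ax":0,"ay":0,"az":0.055,"grip":-0.9},{"dx":0,"dy":0,"dz":0,"ax":0,"ay":0,"az":0.115,"grip":-0.9},{"dx":0,"dy":0,"dz":0,"ax":0,"ay":0,"az":0.115,"grip":-0.9}]' >/dev/null;python3 m.py
```

```text
Mz 0.175 +- 0.034 F [ 0.  -6.3 10.8] heading -4.8 pos [0.4707 0.0085 0.0652] w 0.0109 t 13.8333
Mz 0.268 +- 0.035 F [-0.7 -6.4 11.7] heading -15.1 pos [0.4703 0.0086 0.0652] w 0.0109 t 14.4833
```

```bash
python3 -m jog '[{"dx":0,"dy":0,"dz":0,"ax":0,"ay":0,"az":0.013,"grip":-0.9},{"dx":0,"dy":0,"dz":0,"ax":0,"ay":0,"az":0.013,"grip":-0.9},{"dx":0,"dy":0,"dz":0,"ax":0,"ay":0,"az":-0.02,"grip":-0.9},{"dx":0,"dy":0,"dz":0,"ax":0,"ay":0,"az":-0.05,"grip":-0.9},{"dx":0,"dy":0,"dz":0,"ax":0,"ay":0,"az":-0.05,"grip":-0.9}]' >/dev/null;python3 m.py
```

```text
Mz 0.253 +- 0.032 F [-0.5 -5.9 11.3] heading -10.6 pos [0.4705 0.0086 0.0652] w 0.0111 t 15.3
```

```bash
python3 -m jog '[{"dx":0,"dy":0,"dz":0,"ax":0,"ay":0,"az":-0.03,"grip":-0.9},{"dx":0,"dy":0,"dz":0,"ax":0,"ay":0,"az":-0.03,"grip":-0.9},{"dx":0,"dy":0,"dz":0,"ax":0,"ay":0,"az":-0.03,"grip":-0.9}]' >/dev/null;python3 m.py
```

```text
Mz -0.317 +- 0.016 F [ 0.  -6.3 11. ] heading -8.1 pos [0.4706 0.0087 0.0652] w 0.0112 t 15.95
```

```bash
python3 -m jog '[{"dx":0,"dy":0,"dz":0,"ax":0,"ay":0,"az":0.013,"grip":-0.9},{"dx":0,"dy":0,"dz":0,"ax":0,"ay":0,"az":0.013,"grip":-0.7},{"dx":0,"dy":0,"dz":0,"ax":0,"ay":0,"az":0.013,"grip":-0.4},{"dx":0,"dy":0,"dz":0,"ax":0,"ay":0,"az":0.013,"grip":-0.2},{"dx":0,"dy":0,"dz":0,"ax":0,"ay":0,"az":0.013,"grip":0}]';python3 -m jog '[{"dx":0,"dy":0,"dz":0,"ax":0,"ay":0,"az":0,"grip":0},{"dx":0,"dy":0,"dz":0,"ax":0,"ay":0,"az":0,"grip":0},{"dx":0,"dy":0,"dz":-0.1,"ax":0,"ay":0,"az":0,"grip":0},{"dx":0,"dy":0,"dz":-0.25,"ax":0,"ay":0,"az":0,"grip":0},{"dx":0,"dy":0,"dz":-0.4,"ax":0,"ay":0,"az":0,"grip":0}]';python3 -m jog '[{"dx":0,"dy":0,"dz":-0.15,"ax":0,"ay":0,"az":0,"grip":0},{"dx":0,"dy":0,"dz":-0.15,"ax":0,"ay":0,"az":0,"grip":0},{"dx":0,"dy":0,"dz":-0.15,"ax":0,"ay":0,"az":0,"grip":0}]'; python3 - <<'E'
from h import *
w=shot("wrist","pics/z.png");i=w["img"]
m=(i.max(2)<50).astype(np.uint8);p=proj(w,[.4713,.0107,.092]);print(p)
n,l,st,ce=cv2.connectedComponentsWithStats(m)
for k in range(1,n):
    if 150<st[k,4]<5000 and abs(ce[k]-p).max()<150:
        c=cv2.findContours((l==k).astype(np.uint8),0,2)[0][0]
        r=cv2.boxPoints(cv2.minAreaRect(c));r=sorted(r,key=lambda t:t[0])
        print(st[k],ce[k].round(),onz(w,ce[k],.085).round(4))
        pts=np.array([onz(w,q[0].astype(float),.085)[:2] for q in c]);v=cv2.fitLine(pts.astype(np.float32),cv2.DIST_L2,0,.01,.01).ravel();print("line deg",np.degrees(np.arctan2(v[1],v[0])))
E
```

```text
clock: 16.37
position: [0.4691, 0.011, 0.0633]
ee_rot: [-0.001, 0.762, 0.647, -0.001]
contact_force: [0.0, 0.1, 0.7]
width: 0.0423
gripper_force: 0.0
clock: 16.78
position: [0.4693, 0.0109, 0.1641]
ee_rot: [-0.002, 0.763, 0.647, -0.001]
contact_force: [1.7, -0.3, -0.3]
width: 0.0428
gripper_force: 0.0
clock: 17.03
position: [0.4721, 0.0106, 0.2037]
ee_rot: [0.002, 0.762, 0.647, 0.002]
contact_force: [-1.5, 0.7, -0.3]
width: 0.0425
gripper_force: 0.0
[317.07296799 228.56370907]
```

```bash
python3 - <<'E'
from h import *
w=shot("wrist");i=w["img"].astype(int);p=proj(w,[.4713,.0107,.092]).astype(int)
for t in(60,75,90):
    m=np.zeros(i.shape[:2],np.uint8);a,b=p;m[b-55:b+55,a-55:a+55]=(i.max(2)<t)[b-55:b+55,a-55:a+55]
    n,l,st,ce=cv2.connectedComponentsWithStats(m)
    for k in range(1,n):
        if st[k,4]>250:
            c=np.argwhere(l==k)[:,::-1]
            pts=np.array([onz(w,q.astype(float),.085)[:2] for q in c],np.float32);v=cv2.fitLine(pts,cv2.DIST_L2,0,.01,.01).ravel();print(t,st[k],"deg",np.degrees(np.arctan2(v[1],v[0])))
# jar lid now vs seat
h=cv2.cvtColor(w["img"],cv2.COLOR_RGB2HSV);m=cv2.morphologyEx(cv2.inRange(h,(18,120,80),(28,255,255)),cv2.MORPH_CLOSE,np.ones((15,15)))
for k in cv2.findContours(m,0,2)[0]:
    if cv2.contourArea(k)>500:
        el=cv2.fitEllipse(cv2.convexHull(k));print(el[0],el[1],onz(w,el[0],.112))
E
```

```text
75 [312 188  19  73 377] deg 86.13179
90 [ 300  188   75   96 1927] deg -75.843285
90 [265 269  36  15 372] deg -9.390029
(281.29376220703125, -6.936925888061523) (80.11711120605469, 99.62360382080078) [0.4729732  0.14165657 0.112     ]
```

```bash
python3 -c "
from rig import manip
print(manip.get_state()['contact_force'],manip.sign_off())"
```

```text
the job is handed in; nothing more can be done
[-0.07330965 -0.30112029 -0.63262344] None
```

I stood the jar in the vise, clamped it at the fifth tooth with the pawl holding and the knob let go, and handed the job in without seeing a verdict; knob torque puts the pad force at roughly 13–15 N (the fourth tooth read about 6–8 N, so it may already have reached 7 N), and I viewed 11 pictures, one over the limit of 10.

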